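Stow the chip, shut the corner tray and hold its splined key home

TASK

Put the loose yellow chip into the open corner tray, let go of it, and push the tray fully shut. Then take the red key out of its bamboo stand, turn it until its cross-shaped stem meshes with the cross-shaped socket of the brass lock, slide it fully home against the spring, and finish while still holding it pressed down there. Leave the other things on the table where they are.

Things in the scene. Friction and masses are not known exactly. Their poses are not given: they have to be found in the camera images.
- chip_mid (a point): Centre of the loose yellow plastic chip, a flat rectangular plaque 46 (its x) by 28 (its y) by 10 mm thick, 20 g, lying flat on the table.
- housing: Fixed dark wooden housing of the tray, 150 (x) by 210 (y) by 56 mm high; x points away from its open front, y left, z up; origin at the centre of its underside. The tray slides out of its left part towards -x. On the right is a low deck, 28 mm high, with the brass lock. Its 6 mm roof (clear at the rear; underside 50 mm above the table) begins at the front, 75 mm from the origin.
- tray_floor (a point): On the tray's inner floor (10 mm above the table), middle of its empty front compartment, 88 (x) by 116 (y) mm inside; walls 34 mm, wooden front 38 mm above this point. x points inward (shutting direction), y left, z up. The housing's roof covers the compartment's rear: it is open from the front wall to 22 to 42 mm (tray joint - 48 mm) inward of this point. Rear chips are fixed.
- tray_front (a point): Middle of the outer face of the tray's wooden front panel (124 wide, 42 mm high; the point is 27 mm above the table). Axes as tray_floor; push along +x here to shut the tray. No handle stands out; shut, this face lies 2.5 mm in front of the housing.
- tray (a joint): How far the tray is pulled out, m: 0 is fully shut against its stop, 0.07 to 0.09 at the start. It slides with about 1.5 N of friction and stays where it is left.
- key_grip (a point): Centre of the red key's upright grip bar, 40 (its x) by 16 (its y) by 48 mm high. The underside of the round flange below it (48 across, 6 mm thick) is 30 mm below this point. Under it a grey cross-shaped stem 22 mm long: arms along x and y, 26 mm tip to tip, 8 mm wide, rounded foot; it meshes at every quarter turn. z up, 70 g. It starts upright at any yaw, flange on the stand.
- key_stand: Bamboo ring, 64 mm across, 30 mm high, with a round hole 36 mm across; fixed. Origin at the centre of its underside.
- lock_mouth (a point): Centre of the top of the brass lock hub, a turret 48 mm across, top level 58 mm above the table. Cross-shaped socket: slots 28.4 mm tip to tip, 10 mm wide, along this point's x and y (its yaw varies); z up. The hub turns stiffly (0.12 N m) up to 50 degrees either side. A sprung plunger lies 12 mm down. Key home: flange on the hub, key_grip 30 mm above this point.
- plunger (a joint): How far the plunger in the lock is pushed down, m: 0 at rest, 0.010 with the key fully home. Spring: about 4 N to start it, about 9 N at home; it pushes the key up again if let go.
- tumbler: Upturned glass tumbler, 68 mm across, 100 mm high, on the table. Bystander. Origin at the centre of its underside.
Mind the look-alikes: they are no part of the job. Of the things shaped like the part that bears key_grip, the red one is meant. Several things look just like the part that bears chip_mid: the one meant starts farthest to the robot's right.

How it is judged:
By the outcome, as a careful person would: the job done as asked, in the order asked, and still so for the second after the job is handed in, while the arm keeps its last pose, push and grip.
It also fails if it takes over 61 s, if anything falls off the work surface, if the arm or the gripper's body presses on something with over 40 N, if the wrist force passes 120 N, or if a joint passes its speed limit or range.

ROBOT

A 7-joint arm with a two-finger parallel gripper is mounted at the origin on the work surface. World frame = base frame: x ahead of the robot, y to its left, z up, the work surface at z = 0. Lengths are in m, angles in rad, forces in N, time in s.
With the tool pointing down it reaches from about 0.4 to 0.875 m from the base axis. Payload 4.4 kg.
Tool frame: the origin (TCP) lies at the very end of the fingers, on their centre line; the grasp point (between the pads) lies 19 mm behind it; y points along the fingers, x is the direction in which the jaws open and shut, and the axes are right-handed (so a half turn about y gives the same grasp; the last joint's range is limited). The gripper opens to 85 mm and grips with 20 to 120 N. Pads are 22 mm wide; open, the fingers measure 114 mm over their backs; the gripper's body (76 mm by 85 mm) begins 54 mm behind the grasp point. The pads swing forward as they close: fully open they stand 13 mm farther back than shut.
Start: joints at [1.154, 0.628, 0.038, 1.517, -0.027, 0.996, -0.02], TCP at [0.223, -0.61, 0.231] pointing down, gripper open.
Joint ranges: [-3.06, 3.06], [-0.37, 2.12], [-1.25, 1.32], [0.18, 2.47], [-1.1, 4.24], [0.23, 1.98], [-2.94, 2.94]. Speed limits (rad/s): [2.57, 2.57, 3.14, 3.14, 3.14, 3.14, 3.14].

INTERFACE

Orientations are given as [roll, pitch, yaw] about the fixed x, y, z axes, in that order (R = Rz(yaw) Ry(pitch) Rx(roll)).
In Python, from bench import manip gives the robot as it stands.
- The arm moves only by the tool send_rows, never from a script. Its argument "plan" is a list of rows, each an object with "delta_pos": the shift along the world's x, y, z in mm, a list of three; "dr": the turn, a rotation vector about the world's x, y, z in degrees, a list of three; "hand": the opening, from -1 (shut) to 1 (fully open). In form: [{"delta_pos": [x, y, z], "dr": [ax, ay, az], "hand": hand}, ...]. A call has 1 to 8 rows; each row is the pose to reach, as a shift and turn from the pose measured when the call began; what a row does not reach only later rows make up. A row lasts 1/8 s, in which the tool goes at most 62.5 mm and 10.7 degrees, less where a joint would pass 70% of its speed; a pose out of reach is approached as far as the arm can. A call with a gripper value outside its range is refused whole. The fingers move at their own pace and stop on an object; "force" is the grip in N (left out, the last holds). Time passes only in rows, so rows that repeat a pose let the fingers close. It gives the time, the measured TCP pose, the force and the opening at its end, in the units of the state.
- manip.state(): the state, without advancing time (a new reading comes with each control period).
- manip.get_image(name): name is "side" or "top"; returns a dict with "pixels" (384x512x3 uint8, blue, green, red), "fx", "fy", "cx", "cy" (pixels), "origin" and "rotation" of the camera in the world. Camera axes: x right, y down, z forward; pixel columns grow to the right and rows downward; lengths in m; the calibration is good to about 2 mm. A picture is of the moment at which its call begins. There is no depth.
- manip.job_done(): hands the job in, once; it reports no verdict.
The state is a dict: "time": time; "joints": joint angles; "dq": joint speeds; "joint_efforts": joint torques, N m; "position": TCP position; "eef_rot": TCP orientation; "wrist_force": force on the tool from outside, world axes, zero at the start; "wrist_torque": the same for the moment, N m; "grip_width": finger opening in m.
Only numpy, scipy, OpenCV 4.12 (cv2) and the standard library are available. Lean on these libraries where they do the work, as an engineer would, in place of code of your own. Each camera call takes 0.05 s, during which the arm holds its last target.

## Working session

There is one attempt and no reset: what is moved stays moved. The work goes in short steps, Python scripts to look and compute and a tool call to move; the robot and the scene stay as the last step left them, time stands still between calls to the robot, and variables do not carry over. Pictures are saved under pics/ and viewed, and the job is handed in when it is done.

Besides the shell and the picture viewer there is one more tool, called after ">>>" as name(argument=value, ...), one argument or row to a line, values as JSON. send_rows: Moves the arm, as the interface text tells. Its arguments: {"type":"object","properties":{"plan":{"type":"array"},"force":{"type":"number"}},"required":["plan"]}

```bash
mkdir -p pics; ls
cat > h.py <<'E'
import numpy as np, cv2, json
from bench import manip
from scipy.spatial.transform import Rotation as R
def snap(name,tag):
    d=manip.get_image(name); im=np.array(d['pixels']); cv2.imwrite(f'pics/{tag}.png',im)
    np.savez(f'pics/{tag}.npz',pixels=im,**{k:np.array(d[k]) for k in ('fx','fy','cx','cy','origin','rotation')})
    return d
def load(tag): return dict(np.load(f'pics/{tag}.npz'))
def ray(d,u,v):
    r=np.array([(u-d['cx'])/d['fx'],(v-d['cy'])/d['fy'],1.]); return np.array(d['rotation'])@r
def atz(d,u,v,z):
    r=ray(d,u,v); o=np.array(d['origin']); return o+r*(z-o[2])/r[2]
def proj(d,p):
    q=np.array(d['rotation']).T@(np.array(p)-np.array(d['origin'])); return np.array([d['fx']*q[0]/q[2]+d['cx'],d['fy']*q[1]/q[2]+d['cy']])
def crop(tag,x0,y0,w,h,s,out):
    im=cv2.imread(f'pics/{tag}.png')[y0:y0+h,x0:x0+w]; cv2.imwrite(f'pics/{out}.png',cv2.resize(im,None,fx=s,fy=s,interpolation=cv2.INTER_CUBIC))
E
python3 - <<'E'
from h import *
for n in ('side','top'):
    d=snap(n,n+'0'); print(n,d['fx'],d['fy'],d['cx'],d['cy'],d['origin'],np.array(d['rotation']).round(3).tolist())
print(manip.state())
E
```

```text
pics
side 441.11836966174866 441.11836966174866 256.92487758551204 192.37315648787435 [0.47296538 0.63566297 0.87975204] [-2.437, -0.014, -3.019]
top 390.08021744396433 390.08021744396433 253.98117228977605 196.07721617875598 [ 0.37498067 -0.07292022  0.85984096] [-2.897, 0.006, -1.611]
{'time': 0.1, 'joints': array([ 1.15420577,  0.62924714,  0.03842145,  1.51827157, -0.0269554 ,
        0.99632349, -0.01999692]), 'dq': array([ 9.97907064e-04, -2.14728252e-03,  1.06327525e-04, -1.32156377e-03,
       -2.48061291e-04,  2.29061552e-04,  4.87768737e-05]), 'joint_efforts': array([ 1.73385299e-03, -5.64538729e+01,  1.23007927e+00, -1.93973440e+01,
        1.13205469e-02,  5.41084155e-03,  3.29111884e-06]), 'position': array([ 0.22319938, -0.60986998,  0.23048371]), 'eef_rot': array([-1.57083747,  0.00173172, -1.21995968]), 'wrist_force': array([-0.23895499, -0.27331514, -0.82060579]), 'wrist_torque': array([-0.02146231,  0.00344574,  0.00818636]), 'grip_width': 0.08559146886076789}
```

```bash
sed -i "s/    r=np.array(\[(u-d\['cx'\])/    r=np.array([(u-d['cx'])/; s/np.array(d\['rotation'\])/R.from_euler('xyz',np.array(d['rotation'])).as_matrix()/" h.py
grep -n rotation h.py
python3 - <<'E'
import cv2
for n in ('side','top'):
    cv2.imwrite(f'pics/{n}0b.png',cv2.resize(cv2.imread(f'pics/{n}0.png'),(800,600),interpolation=cv2.INTER_CUBIC))
E
```

```text
6:    np.savez(f'pics/{tag}.npz',pixels=im,**{k:np.array(d[k]) for k in ('fx','fy','cx','cy','origin','rotation')})
10:    r=np.array([(u-d['cx'])/d['fx'],(v-d['cy'])/d['fy'],1.]); return R.from_euler('xyz',np.array(d['rotation'])).as_matrix()@r
14:    q=R.from_euler('xyz',np.array(d['rotation'])).as_matrix().T@(np.array(p)-np.array(d['origin'])); return np.array([d['fx']*q[0]/q[2]+d['cx'],d['fy']*q[1]/q[2]+d['cy']])
```

View pics/top0b.png

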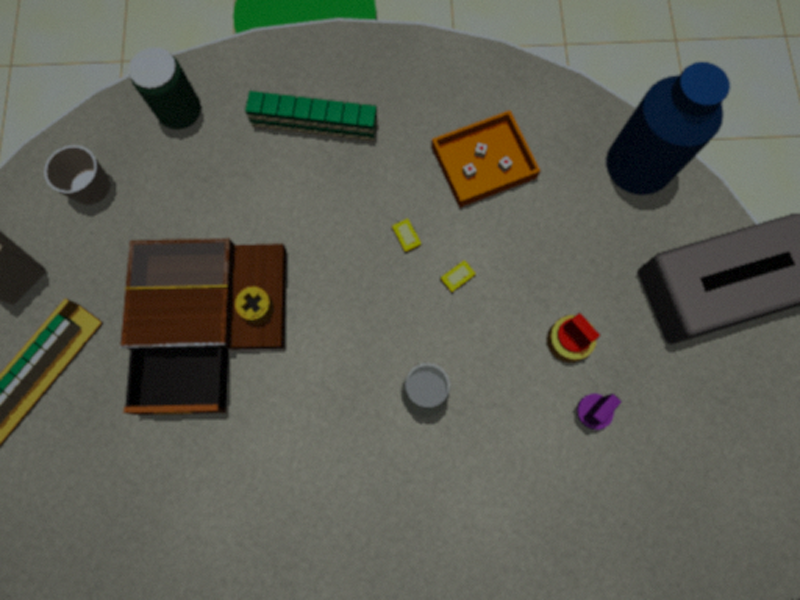

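View pics/side0b.png

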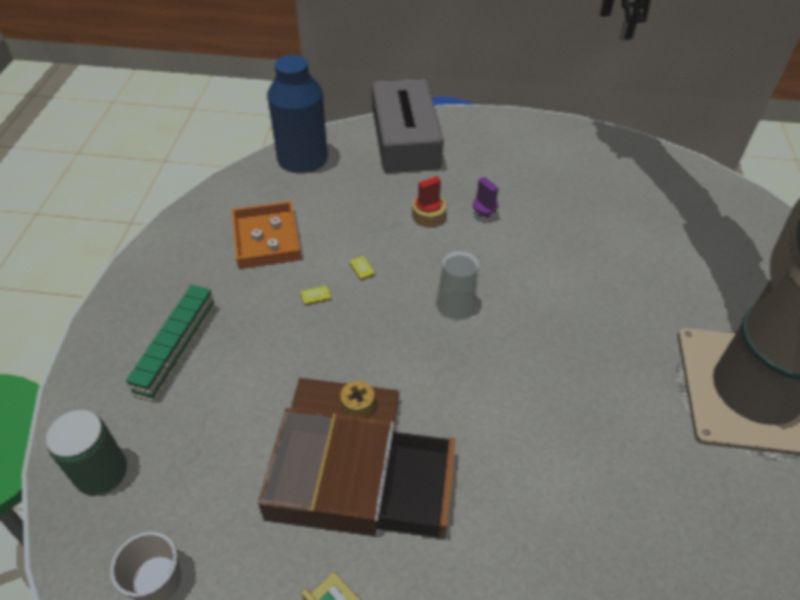

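Run:
```python
from h import *
crop('top0',240,130,80,60,10,'c_chips'); crop('top0',335,185,70,55,11,'c_key'); crop('top0',70,145,125,125,6,'c_house'); crop('side0',160,240,140,105,5,'c_houseS')
crop('side0',250,100,80,60,10,'c_keyS')
```

```text
(no output)
```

View pics/c_chips.png

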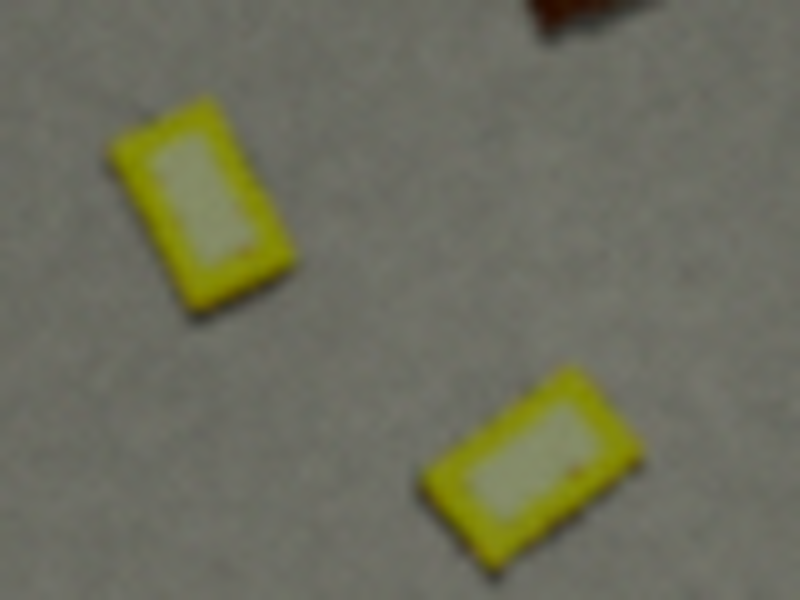

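View pics/c_key.png

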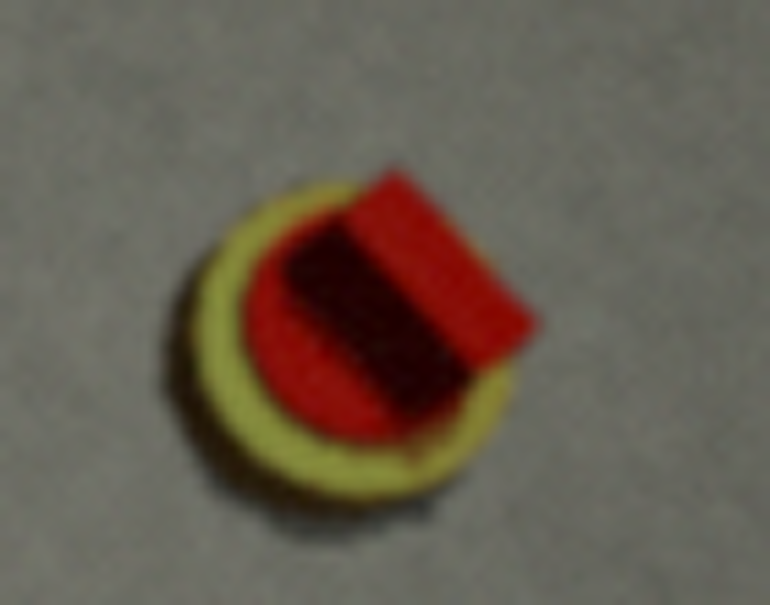

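View pics/c_house.png

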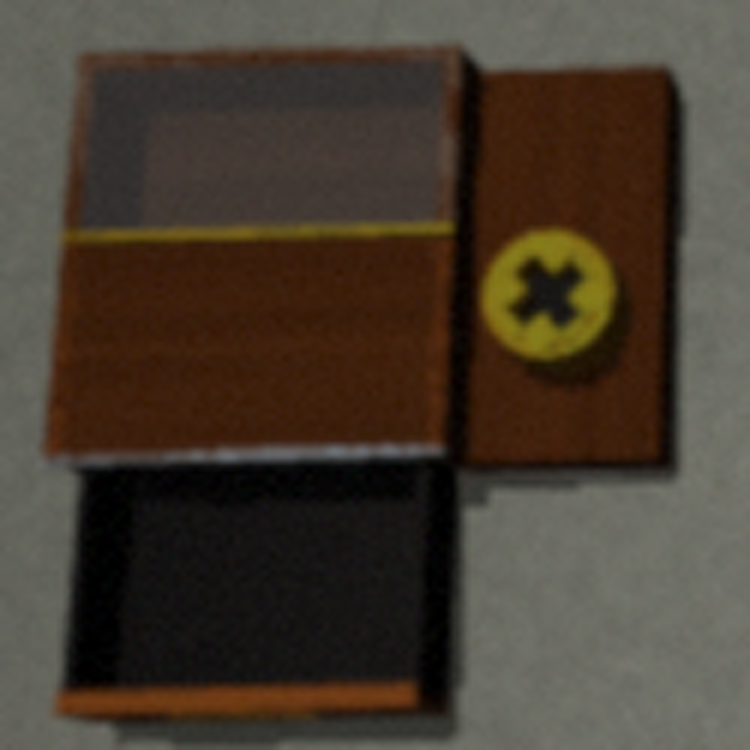

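View pics/c_houseS.png

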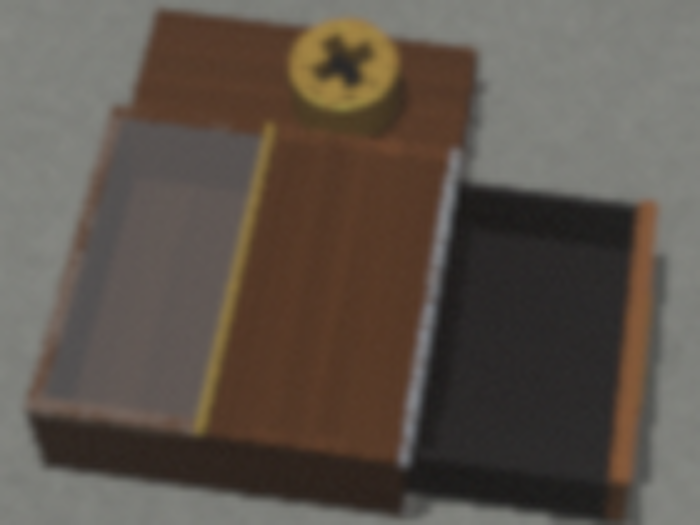

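View pics/c_keyS.png

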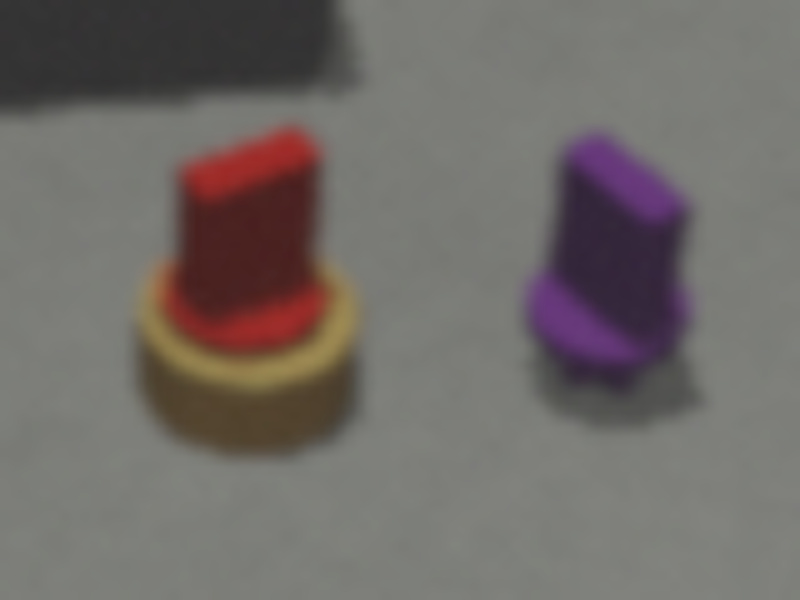

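```bash
cat >> h.py <<'E'
def uc(c,x0,y0,s): return (x0+(c[0]+.5)/s-.5, y0+(c[1]+.5)/s-.5)
E
python3 - <<'E'
from h import *
t=load('top0'); s=load('side0')
def P(n,d,pts,x0,y0,sc,z):
    q=np.array([atz(d,*uc(c,x0,y0,sc),z) for c in pts])*1000; print(n,q[:,:2].round(1).tolist(),'mean',q.mean(0).round(1)[:2]); return q
def ang(a,b): return np.degrees(np.arctan2(b[1]-a[1],b[0]-a[0])).round(1)
a=P('chipR',t,[(572,363),(648,450),(490,572),(418,482)],240,130,10,.01)
print(ang(a[0],a[1]),ang(a[3],a[2]),'long',ang(a[3],a[0]),ang(a[2],a[1]),[np.linalg.norm(a[i]-a[(i+1)%4]).round(1) for i in range(4)])
a=P('chipL',t,[(210,95),(298,258),(195,315),(108,150)],240,130,10,.01)
a=P('keytop',t,[(395,168),(542,325),(478,372),(340,215)],335,185,11,.084)
print(ang(a[0],a[1]),ang(a[3],a[2]),[np.linalg.norm(a[i]-a[(i+1)%4]).round(1) for i in range(4)])
a=P('keytopS',s,[(297,122),(322,150),(202,202),(178,172)],250,100,10,.084)
print(ang(a[0],a[3]),ang(a[1],a[2]),[np.linalg.norm(a[i]-a[(i+1)%4]).round(1) for i in range(4)])
a=P('stand',t,[(192,325),(518,350),(335,180),(365,500)],335,185,11,.03)
a=P('standS',s,[(138,310),(362,310),(250,388)],250,100,10,.03)
a=P('hub',t,[(482,295),(618,295),(550,227),(550,362)],70,145,6,.058)
a=P('hubS',s,[(288,70),(404,70),(346,18),(346,117)],160,240,5,.058)
a=P('cross',t,[(518,262),(580,325),(580,262),(518,322)],70,145,6,.058); print(ang(a[1],a[0]),ang(a[3],a[2]))
a=P('crossS',s,[(322,42),(370,85),(372,45),(317,82)],160,240,5,.058); print(ang(a[1],a[0]),ang(a[3],a[2]))
a=P('roof',t,[(78,55),(465,45),(450,450),(48,460)],70,145,6,.056); print(ang(a[3],a[0]),ang(a[2],a[1]),ang(a[1],a[0]),ang(a[2],a[3]))
a=P('roofS',s,[(118,108),(458,150),(405,465),(30,410)],160,240,5,.056); print(ang(a[1],a[0]),ang(a[2],a[3]))
a=P('deck',t,[(668,68),(668,462)],70,145,6,.028); print(ang(a[1],a[0]))
a=P('frontouter',t,[(58,714),(418,708)],70,145,6,.048); print(ang(a[1],a[0]))
a=P('frontouterS',s,[(658,203),(627,485)],160,240,5,.048); print(ang(a[0],a[1]))
E
```

```text
chipR [[654.6, -177.2], [633.1, -193.1], [605.9, -155.4], [627.7, -140.4]] mean [ 630.3 -166.6]
-143.5 -145.5 long -53.9 -54.1 [np.float64(26.7), np.float64(46.5), np.float64(26.5), np.float64(45.6)]
chipL [[723.7, -97.4], [682.7, -115.9], [669.8, -91.5], [711.0, -73.1]] mean [696.8 -94.5]
keytop [[551.2, -313.5], [520.5, -337.2], [512.2, -324.4], [542.7, -302.4]] mean [ 531.6 -319.4]
-142.4 -144.1 [np.float64(38.7), np.float64(15.2), np.float64(37.6), np.float64(14.0)]
keytopS [[518.8, -339.4], [510.8, -328.3], [541.7, -301.6], [549.6, -313.3]] mean [ 530.3 -320.7]
40.2 40.8 [np.float64(13.7), np.float64(40.8), np.float64(14.1), np.float64(40.3)]
stand [[533.4, -286.9], [525.8, -350.3], [561.5, -318.1], [497.4, -317.0]] mean [ 529.5 -318.1]
standS [[559.7, -315.7], [495.9, -324.5], [524.7, -287.4]] mean [ 526.8 -309.2]
hub [[589.7, 144.4], [587.7, 96.2], [613.8, 120.7], [564.4, 119.9]] mean [588.9 120.3]
hubS [[611.6, 127.2], [561.4, 120.6], [590.9, 97.1], [582.6, 147.3]] mean [586.6 123. ]
cross [[601.3, 131.9], [577.3, 109.5], [600.4, 109.8], [579.3, 131.4]] mean [589.6 120.7]
43.0 -45.7
crossS [[599.3, 111.0], [574.9, 130.1], [577.2, 109.6], [598.0, 131.6]] mean [587.3 120.6]
-38.0 -133.4
roof [[687.0, 294.7], [684.9, 153.5], [534.7, 154.8], [537.0, 295.2]] mean [610.9 224.5]
-0.2 -0.5 89.1 89.1
roofS [[681.1, 154.5], [532.9, 155.9], [535.1, 296.2], [683.7, 292.9]] mean [608.2 224.9]
-0.6 -1.2
deck [[683.2, 84.6], [532.6, 83.8]] mean [607.9  84.2]
0.3
frontouter [[449.6, 289.3], [446.6, 165.5]] mean [448.1 227.4]
88.6
frontouterS [[446.1, 165.7], [449.2, 289.8]] mean [447.6 227.7]
88.6
```

```bash
cat > fit.py <<'E'
from h import *
from scipy.optimize import minimize
S=8
def cross_poly(x,y,th,L,W,z):
    a,b=L/2,W/2
    p=np.array([[a,b],[b,b],[b,a],[-b,a],[-b,b],[-a,b],[-a,-b],[-b,-b],[-b,-a],[b,-a],[b,-b],[a,-b]])
    c,s=np.cos(th),np.sin(th); p=p@np.array([[c,s],[-s,c]])
    return np.c_[p+[x,y],np.full(len(p),z)]
def mask(d,poly,x0,y0,w,h):
    q=np.array([proj(d,p) for p in poly]); q=(q-[x0,y0]+.5)*S-.5
    m=np.zeros((h*S,w*S),np.uint8); cv2.fillPoly(m,[np.round(q*16).astype(np.int32)],255,shift=4)
    return cv2.resize(m,(w,h),interpolation=cv2.INTER_AREA)/255.
def fit(d,ctr,w=17,h=17,L=.0284,W=.010,z=.058,th0=.78):
    u,v=proj(d,ctr); x0,y0=int(round(u))-w//2,int(round(v))-h//2
    g=d['pixels'].astype(float).mean(2)[y0:y0+h,x0:x0+w]
    # only pixels in hub disc
    t=np.linspace(0,2*np.pi,60); disc=np.c_[ctr[0]+.019*np.cos(t),ctr[1]+.019*np.sin(t),np.full(60,z)]
    wt=mask(d,disc,x0,y0,w,h)>.5
    best=None
    def cost(p):
        m=cv2.GaussianBlur(mask(d,cross_poly(p[0]/1e3,p[1]/1e3,p[2]/20,L,W,z),x0,y0,w,h),(0,0),.6)[wt]
        A=np.c_[m,np.ones(len(m))]; r=np.linalg.lstsq(A,g[wt],rcond=None)
        return np.sum((A@r[0]-g[wt])**2)
    for t0 in np.radians([30,40,45,50,60]):
        r=minimize(cost,[ctr[0]*1e3,ctr[1]*1e3,t0*20],method='Nelder-Mead',options=dict(initial_simplex=np.array([ctr[0]*1e3,ctr[1]*1e3,t0*20])+np.array([[0,0,0],[2,0,0],[0,2,0],[0,0,2]]),maxiter=300))
        if best is None or r.fun<best.fun: best=r
    p=best.x; return p[0],p[1],np.degrees(p[2]/20),best.fun/wt.sum()
E
python3 - <<'E'
from fit import *
for n in ('top0','side0'):
    d=load(n)
    print(n,np.round(fit(d,np.array([.589,.1205,.058])),2))
t=load('top0')
for n,c in dict(tumbler=(427,405),purple=(592,415),toastcorner=(680,335),toast2=(640,268),tray=(460,200)).items(): print(n,atz(t,c[0]*.64,c[1]*.64,0).round(3))
crop('side0',210,235,40,30,20,'c_lockS'); crop('top0',145,180,32,24,25,'c_lockT')
E
```

```text
top0 [589.86 121.53  36.53  24.84]
side0 [588.38 119.83  36.3   35.26]
tumbler [ 0.446 -0.113  0.   ]
purple [ 0.423 -0.341  0.   ]
toastcorner [ 0.531 -0.48   0.   ]
toast2 [ 0.633 -0.437  0.   ]
tray [ 0.752 -0.179  0.   ]
```

View pics/c_lockS.png

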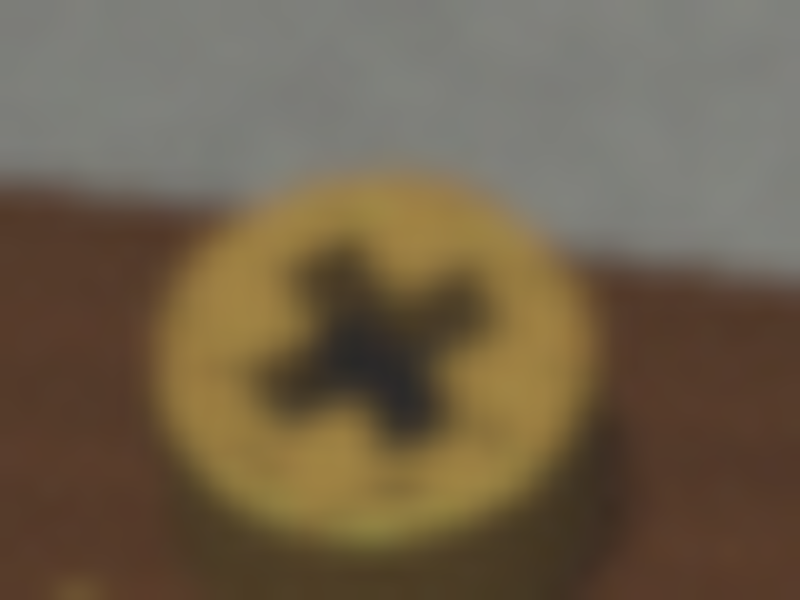

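View pics/c_lockT.png

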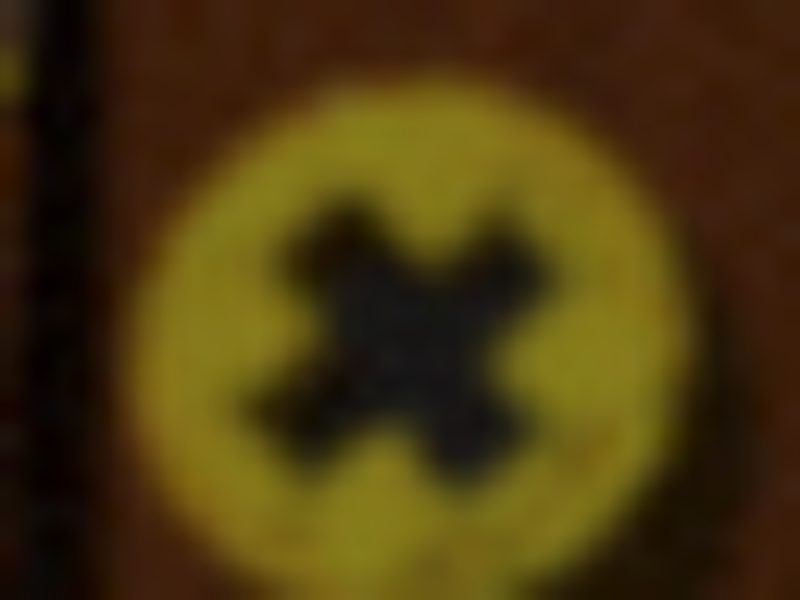

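Look-alikes: yellow chips at top pixels (260,150) and (293,177). The second has y = −167 against −95, so it is farthest right and is the one meant; its fitted size of 46×27 mm agrees. Keys: the red one at (368,215) in the bamboo ring is meant, and the purple one at (381,263) is the decoy. Both cameras give the lock cross yaw as about 36.4°, and the tray is about 85 mm out.

>>> send_rows(
  plan=[
    {"delta_pos":[50,50,-30],"dr":[0,0,10],"hand":0.2},
    {"delta_pos":[100,105,-60],"dr":[0,0,20],"hand":0.2},
    {"delta_pos":[150,160,-80],"dr":[0,0,30],"hand":0.2},
    {"delta_pos":[200,215,-90],"dr":[0,0,40],"hand":0.2},
    {"delta_pos":[250,270,-100],"dr":[0,0,50],"hand":0.2},
    {"delta_pos":[300,325,-100],"dr":[0,0,60],"hand":0.2},
    {"delta_pos":[350,380,-100],"dr":[0,0,70],"hand":0.2},
    {"delta_pos":[400,435,-100],"dr":[0,0,80],"hand":0.2},
  ],
  force=40,
)

```text
time: 1.1
position: [0.5527, -0.2519, 0.1325]
eef_rot: [-1.571, 0.002, 0.182]
wrist_force: [0.0, -0.3, 0.8]
grip_width: 0.0515
```

>>> send_rows(
  plan=[
    {"delta_pos":[40,43,-20],"dr":[0,0,9],"hand":0.2},
    {"delta_pos":[77.6,85.3,-40],"dr":[0,0,18],"hand":0.2},
    {"delta_pos":[77.6,85.3,-70],"dr":[0,0,25.4],"hand":0.2},
    {"delta_pos":[77.6,85.3,-80],"dr":[0,0,25.4],"hand":0.2},
    {"delta_pos":[77.6,85.3,-80],"dr":[0,0,25.4],"hand":0.2},
    {"delta_pos":[77.6,85.3,-80],"dr":[0,0,25.4],"hand":0.2},
  ],
)

```text
time: 1.85
position: [0.6306, -0.1679, 0.0536]
eef_rot: [-1.572, 0.002, 0.622]
wrist_force: [0.8, -1.1, 0.5]
grip_width: 0.0514
```

Run:
```python
from h import *
s=manip.state(); print(s['position'],np.degrees(s['eef_rot']),s['time'],s['joints'].round(2))
snap('side','side1'); snap('top','top1'); crop('side1',180,110,110,90,7,'c1')
```

```text
[ 0.63057984 -0.16790667  0.05363912] [-90.08789373   0.10138297  35.65193543] 1.85 [ 0.43  0.87 -0.37  1.63  0.44  0.72  0.47]
```

View pics/c1.png

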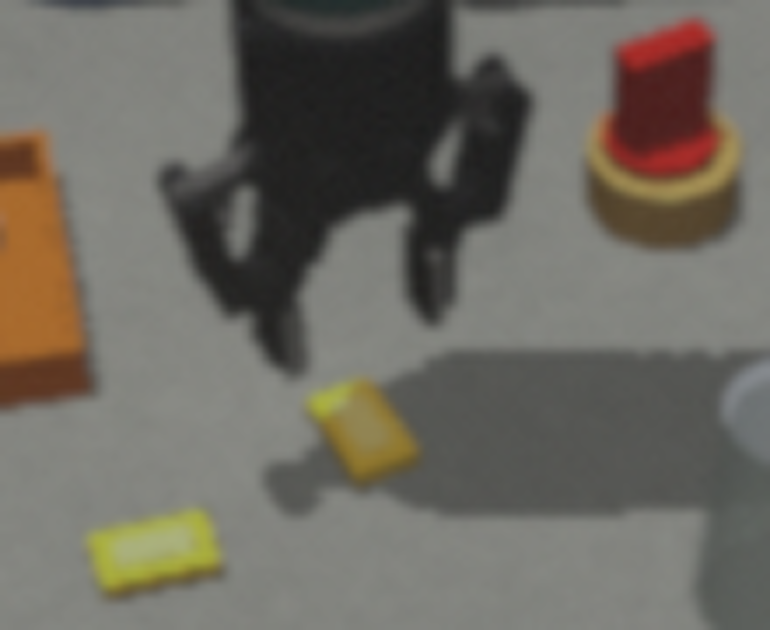

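The open fingers straddle the right-hand chip (crop 365,430). Next is to lower and grip.

>>> send_rows(
  plan=[
    {"delta_pos":[0,1.2,-25],"dr":[0,0,0],"hand":0.2},
    {"delta_pos":[0,1.2,-42],"dr":[0,0,0],"hand":0.2},
    {"delta_pos":[0,1.2,-51],"dr":[0,0,0],"hand":0.2},
    {"delta_pos":[0,1.2,-51.5],"dr":[0,0,0],"hand":0.2},
    {"delta_pos":[0,1.2,-51.5],"dr":[0,0,0],"hand":-0.6},
    {"delta_pos":[0,1.2,-51.5],"dr":[0,0,0],"hand":-0.8},
    {"delta_pos":[0,1.2,-51.5],"dr":[0,0,0],"hand":-0.8},
    {"delta_pos":[0,1.2,-51.5],"dr":[0,0,0],"hand":-0.8},
  ],
  force=40,
)

```text
time: 2.95
position: [0.6315, -0.1664, 0.0032]
eef_rot: [-1.574, 0.0, 0.623]
wrist_force: [-0.5, 0.9, 6.1]
grip_width: 0.0262
```

>>> send_rows(
  plan=[
    {"delta_pos":[0,0,40],"dr":[0,0,0],"hand":-0.8},
    {"delta_pos":[0,0,90],"dr":[0,0,0],"hand":-0.8},
    {"delta_pos":[-10,30,115],"dr":[0,0,7],"hand":-0.8},
    {"delta_pos":[-25,80,115],"dr":[0,0,15],"hand":-0.8},
    {"delta_pos":[-42,130,115],"dr":[0,0,23],"hand":-0.8},
    {"delta_pos":[-60,180,115],"dr":[0,0,31],"hand":-0.8},
    {"delta_pos":[-78,230,115],"dr":[0,0,39],"hand":-0.8},
    {"delta_pos":[-96,280,115],"dr":[0,0,46],"hand":-0.8},
  ],
)

```text
time: 3.95
position: [0.5346, 0.1149, 0.118]
eef_rot: [-1.573, 0.0, 1.43]
wrist_force: [0.3, 0.7, -0.4]
grip_width: 0.0268
```

>>> send_rows(
  plan=[
    {"delta_pos":[-15,40,0],"dr":[0,0,3],"hand":-0.8},
    {"delta_pos":[-30,80,0],"dr":[0,0,6],"hand":-0.8},
    {"delta_pos":[-39.6,113,0],"dr":[0,0,7.2],"hand":-0.8},
    {"delta_pos":[-39.6,113,-20],"dr":[0,0,7.2],"hand":-0.8},
    {"delta_pos":[-39.6,113,-50],"dr":[0,0,7.2],"hand":-0.8},
    {"delta_pos":[-39.6,113,-50],"dr":[0,0,7.2],"hand":-0.8},
  ],
)

```text
time: 4.7
position: [0.4934, 0.2267, 0.0663]
eef_rot: [-1.569, 0.003, 1.556]
wrist_force: [0.5, -0.2, 0.3]
grip_width: 0.0265
```

Run:
```python
from h import *
s=manip.state(); print(s['position'],np.degrees(s['eef_rot']),s['time'],s['joints'].round(2))
snap('side','side2'); snap('top','top2'); crop('side2',150,200,160,130,5,'c2')
```

```text
[0.49344679 0.22674124 0.06628696] [-89.92262994   0.17612739  89.15441434] 4.7 [-0.14  0.78 -0.53  1.94  0.67  0.61  0.44]
```

View pics/c2.png

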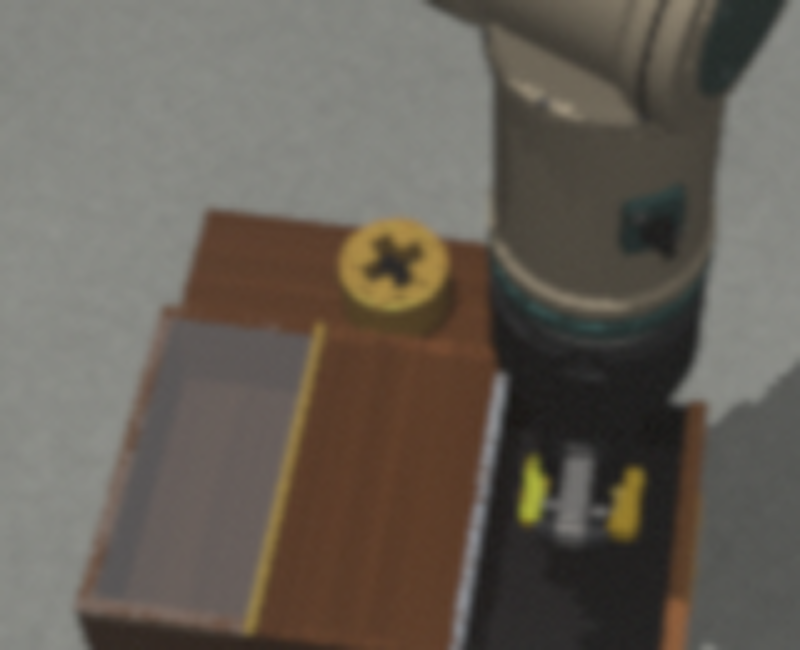

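The chip is held over the open part of the compartment (yellow ends at crop 532,490 and 627,505). Next is to lower and release.

>>> send_rows(
  plan=[
    {"delta_pos":[0,1,-25],"dr":[0,0,0],"hand":-0.8},
    {"delta_pos":[0,1,-44],"dr":[0,0,0],"hand":-0.8},
    {"delta_pos":[0,1,-50],"dr":[0,0,0],"hand":-0.8},
    {"delta_pos":[0,1,-51],"dr":[0,0,0],"hand":-0.8},
    {"delta_pos":[0,1,-51],"dr":[0,0,0],"hand":-0.1},
    {"delta_pos":[0,1,-51],"dr":[0,0,0],"hand":0.1},
    {"delta_pos":[0,1,-51],"dr":[0,0,0],"hand":0.1},
    {"delta_pos":[0,1,-40],"dr":[0,0,0],"hand":0.1},
  ],
)

```text
time: 5.8
position: [0.4946, 0.2286, 0.0283]
eef_rot: [-1.572, 0.001, 1.556]
wrist_force: [-0.1, 0.6, 0.5]
grip_width: 0.047
```

>>> send_rows(
  plan=[
    {"delta_pos":[0,0,40],"dr":[0,0,0],"hand":0.1},
    {"delta_pos":[0,0,75],"dr":[0,0,0],"hand":-0.5},
    {"delta_pos":[-40,0,75],"dr":[0,0,0],"hand":-1},
    {"delta_pos":[-82,0,75],"dr":[0,0,0],"hand":-1},
    {"delta_pos":[-84,0,75],"dr":[0,0,0],"hand":-1},
    {"delta_pos":[-84,0,60],"dr":[0,0,0],"hand":-1},
    {"delta_pos":[-84,0,30],"dr":[0,0,0],"hand":-1},
    {"delta_pos":[-84,0,30],"dr":[0,0,0],"hand":-1},
  ],
)

```text
time: 6.8
position: [0.4104, 0.2278, 0.0564]
eef_rot: [-1.569, 0.003, 1.555]
wrist_force: [-0.2, -0.2, 0.6]
grip_width: 0.0002
```

Run:
```python
from h import *
s=manip.state(); print(s['position'],np.degrees(s['eef_rot']),s['time'],s['joints'].round(2),s['wrist_force'])
snap('side','side3'); snap('top','top3'); crop('side3',180,220,150,120,5,'c3'); crop('top3',60,190,110,90,7,'c3t')
```

```text
[0.41035686 0.22779867 0.0563642 ] [-89.91479858   0.20029361  89.1109875 ] 6.8 [-0.26  0.72 -0.46  2.14  0.75  0.45  0.24] [-0.20976675 -0.20538305  0.5756147 ]
```

View pics/c3.png

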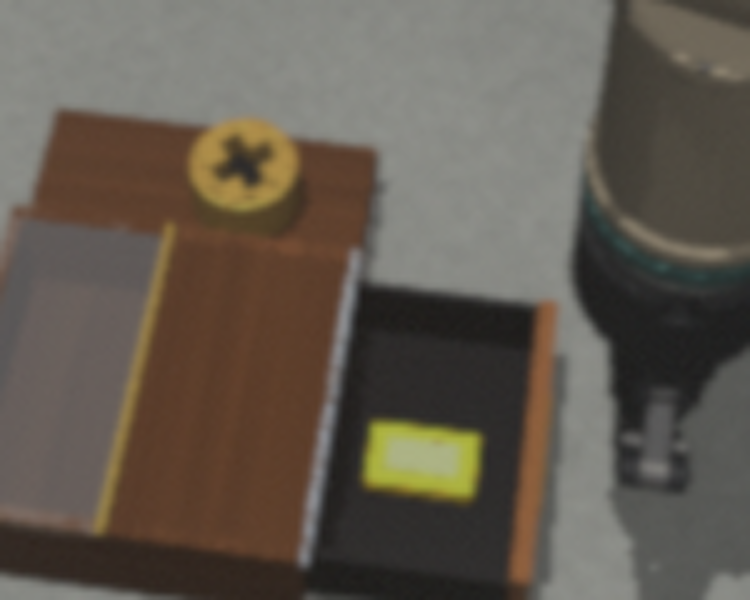

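View pics/c3t.png

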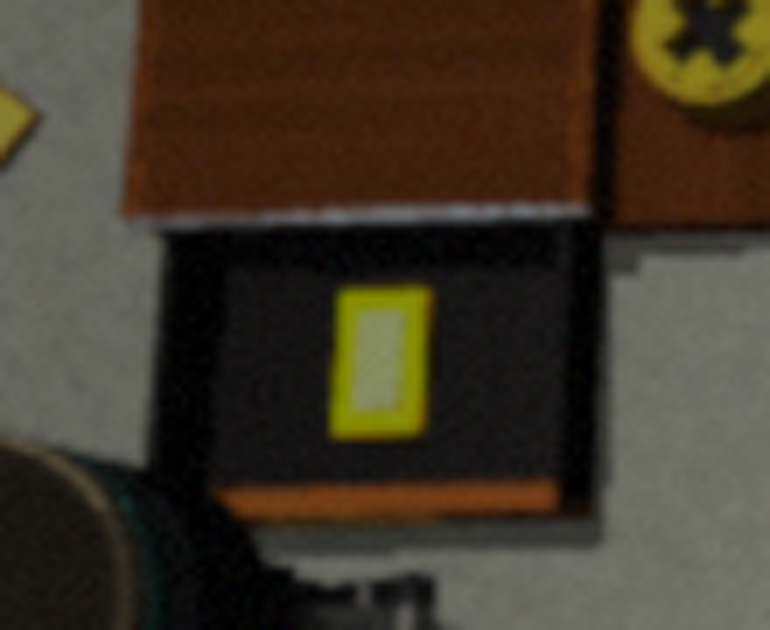

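The chip lies flat in the tray (crop 422,460), clear of the roof edge. Next is to lower in front of the tray and push.

>>> send_rows(
  plan=[
    {"delta_pos":[0,0,-20],"dr":[0,0,0],"hand":-1},
    {"delta_pos":[0,0,-32],"dr":[0,0,0],"hand":-1},
    {"delta_pos":[15,0,-32],"dr":[0,0,0],"hand":-1},
    {"delta_pos":[30,0,-32],"dr":[0,0,0],"hand":-1},
    {"delta_pos":[45,-0.5,-32],"dr":[0,0,0],"hand":-1},
    {"delta_pos":[60,-0.5,-32],"dr":[0,0,0],"hand":-1},
    {"delta_pos":[75,-1,-32],"dr":[0,0,0],"hand":-1},
    {"delta_pos":[90,-1,-32],"dr":[0,0,0],"hand":-1},
  ],
)

```text
time: 7.9
position: [0.502, 0.2276, 0.0261]
eef_rot: [-1.571, 0.001, 1.555]
wrist_force: [-2.2, 1.3, 1.7]
grip_width: 0.0001
```

>>> send_rows(
  plan=[
    {"delta_pos":[5,0,0],"dr":[0,0,0],"hand":-1},
    {"delta_pos":[10,0,0],"dr":[0,0,0],"hand":-1},
    {"delta_pos":[14,0,0],"dr":[0,0,0],"hand":-1},
    {"delta_pos":[14,0,0],"dr":[0,0,0],"hand":-1},
  ],
)

```text
time: 8.4
position: [0.5164, 0.2274, 0.0261]
eef_rot: [-1.572, 0.001, 1.555]
wrist_force: [-0.0, 0.2, -0.1]
grip_width: 0.0002
```

>>> send_rows(
  plan=[
    {"delta_pos":[2,0,0],"dr":[0,0,0],"hand":-1},
    {"delta_pos":[4,0,0],"dr":[0,0,0],"hand":-1},
    {"delta_pos":[5,0,0],"dr":[0,0,0],"hand":-1},
    {"delta_pos":[5,0,0],"dr":[0,0,0],"hand":-1},
  ],
)

```text
time: 8.9
position: [0.5216, 0.2274, 0.0261]
eef_rot: [-1.572, 0.001, 1.555]
wrist_force: [-0.6, 0.6, 0.9]
grip_width: 0.0002
```

>>> send_rows(
  plan=[
    {"delta_pos":[1,0,0],"dr":[0,0,0],"hand":-1},
    {"delta_pos":[2,0,0],"dr":[0,0,0],"hand":-1},
    {"delta_pos":[2,0,0],"dr":[0,0,0],"hand":-1},
  ],
)

```text
time: 9.28
position: [0.5229, 0.2274, 0.0261]
eef_rot: [-1.571, 0.002, 1.555]
wrist_force: [-3.8, -0.1, 2.1]
grip_width: -0.0
```

Run:
```python
from h import *
s=manip.state(); print(s['position'],s['time'],s['wrist_force'])
snap('side','side4'); snap('top','top4'); crop('side4',180,220,150,120,5,'c4'); crop('top4',60,190,110,90,7,'c4t')
```

```text
[0.52291162 0.22737613 0.02610042] 9.275 [-3.75470009 -0.12251693  2.07527497]
```

View pics/c4.png

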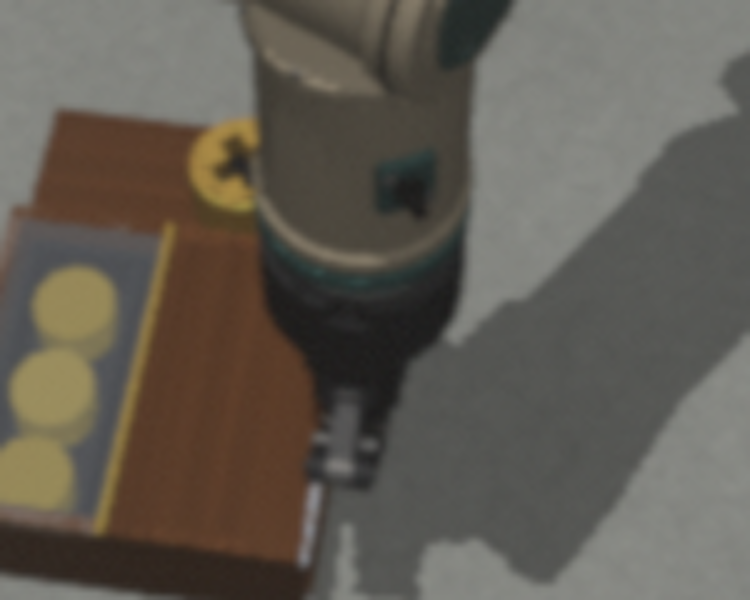

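View pics/c4t.png

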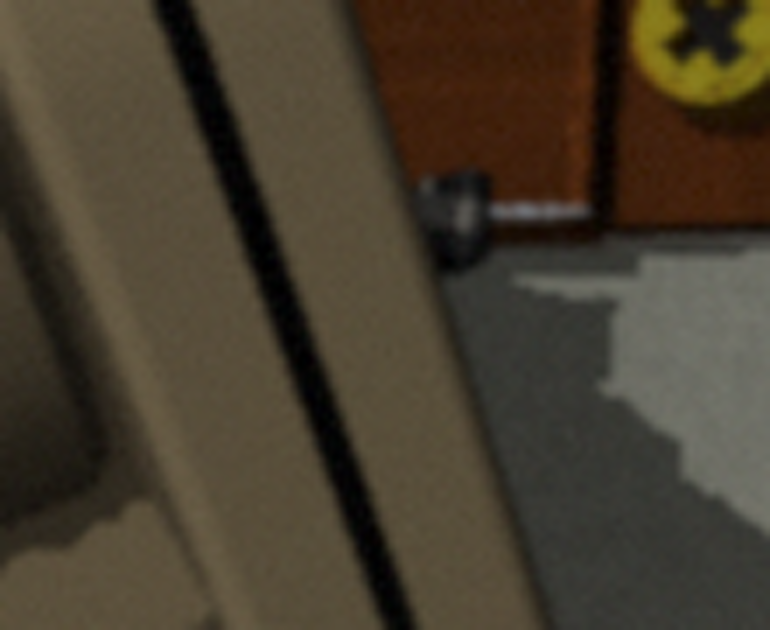

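>>> send_rows(
  plan=[
    {"delta_pos":[1,0,0],"dr":[0,0,0],"hand":-1},
    {"delta_pos":[2,0,0],"dr":[0,0,0],"hand":-1},
    {"delta_pos":[2,0,0],"dr":[0,0,0],"hand":-1},
  ],
)

```text
time: 9.75
position: [0.5229, 0.2274, 0.026]
eef_rot: [-1.568, 0.003, 1.556]
wrist_force: [-7.8, -0.9, 4.9]
grip_width: -0.0003
```

>>> send_rows(
  plan=[
    {"delta_pos":[-20,0,0],"dr":[0,0,0],"hand":-1},
    {"delta_pos":[-50,0,20],"dr":[0,0,0],"hand":-1},
    {"delta_pos":[-55,0,70],"dr":[0,0,-5],"hand":-0.8},
    {"delta_pos":[-55,-20,130],"dr":[0,0,-15],"hand":-0.5},
    {"delta_pos":[-45,-70,135],"dr":[0,0,-25],"hand":0},
    {"delta_pos":[-40,-120,135],"dr":[0,0,-35],"hand":0.1},
    {"delta_pos":[-35,-170,135],"dr":[0,0,-45],"hand":0.1},
    {"delta_pos":[-30,-220,135],"dr":[0,0,-55],"hand":0.1},
  ],
)

```text
time: 10.75
position: [0.4946, 0.0053, 0.1616]
eef_rot: [-1.57, -0.0, 0.59]
wrist_force: [-0.6, 1.3, -0.8]
grip_width: 0.0467
```

Run:
```python
from h import *
s=manip.state(); print(s['position'],np.degrees(s['eef_rot'][2]),s['time'],s['joints'].round(2))
snap('side','side5'); snap('top','top5'); crop('side5',160,230,150,120,5,'c5'); crop('top5',60,140,120,110,6,'c5t')
```

```text
[0.49464431 0.00531739 0.16162086] 33.80637442256715 10.75 [ 0.23  0.54 -0.42  2.01  0.35  0.66  0.17]
```

View pics/c5.png

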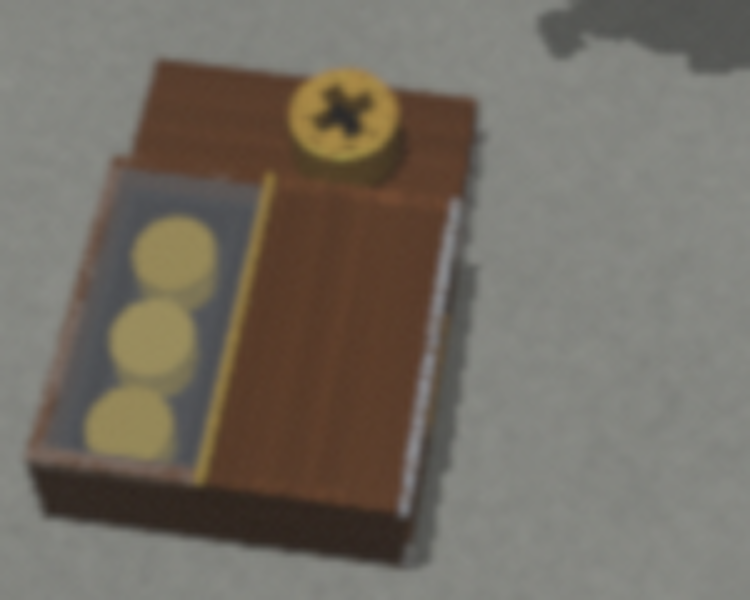

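View pics/c5t.png

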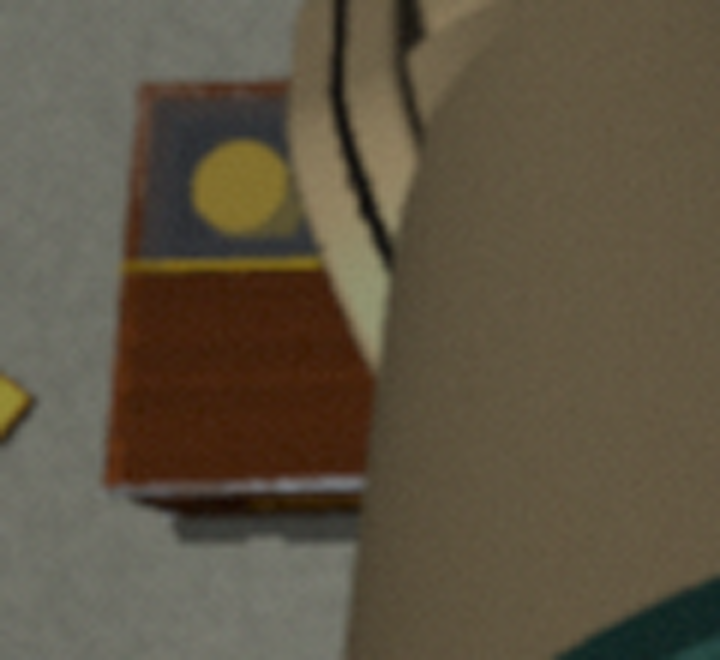

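The tray is shut (only the light front strip shows at crop 430,350). Next, the key.

>>> send_rows(
  plan=[
    {"delta_pos":[5,-40,0],"dr":[0,0,-10.5],"hand":0.1},
    {"delta_pos":[10,-80,0],"dr":[0,0,-21],"hand":0.1},
    {"delta_pos":[14,-120,0],"dr":[0,0,-31.5],"hand":0.1},
    {"delta_pos":[18,-160,0],"dr":[0,0,-42],"hand":0.1},
    {"delta_pos":[23,-200,0],"dr":[0,0,-52.5],"hand":0.1},
    {"delta_pos":[28,-240,0],"dr":[0,0,-63],"hand":0.1},
    {"delta_pos":[32,-280,0],"dr":[0,0,-73.5],"hand":0.1},
    {"delta_pos":[36,-325,0],"dr":[0,0,-84],"hand":0.1},
  ],
)

```text
time: 11.85
position: [0.5318, -0.3261, 0.1614]
eef_rot: [-1.572, 0.002, -0.886]
wrist_force: [0.5, -0.2, -0.3]
grip_width: 0.047
```

>>> send_rows(
  plan=[
    {"delta_pos":[0,0,0],"dr":[0,0,0],"hand":0.1},
    {"delta_pos":[0,0,0],"dr":[0,0,0],"hand":0.1},
  ],
)

```text
time: 12.1
position: [0.5326, -0.3254, 0.1614]
eef_rot: [-1.572, 0.001, -0.883]
wrist_force: [-0.8, 0.8, 0.6]
grip_width: 0.0471
```

Run:
```python
from h import *
s=manip.state(); print(s['position']*1e3,np.degrees(s['eef_rot']),s['time'],s['joints'].round(2))
snap('side','side6'); snap('top','top6'); crop('side6',220,50,120,110,6,'c6'); crop('top6',320,160,110,100,7,'c6t')
```

```text
[ 532.57171625 -325.40335208  161.38810396] [-9.00431842e+01  7.93459008e-02 -5.06197801e+01] 12.1 [ 0.52  0.67 -0.02  1.66  0.02  0.81 -0.4 ]
```

View pics/c6.png

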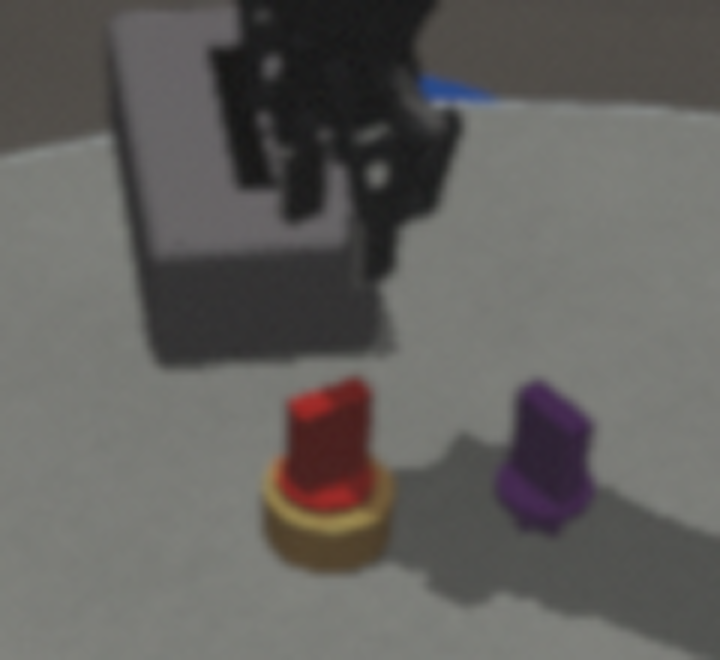

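View pics/c6t.png

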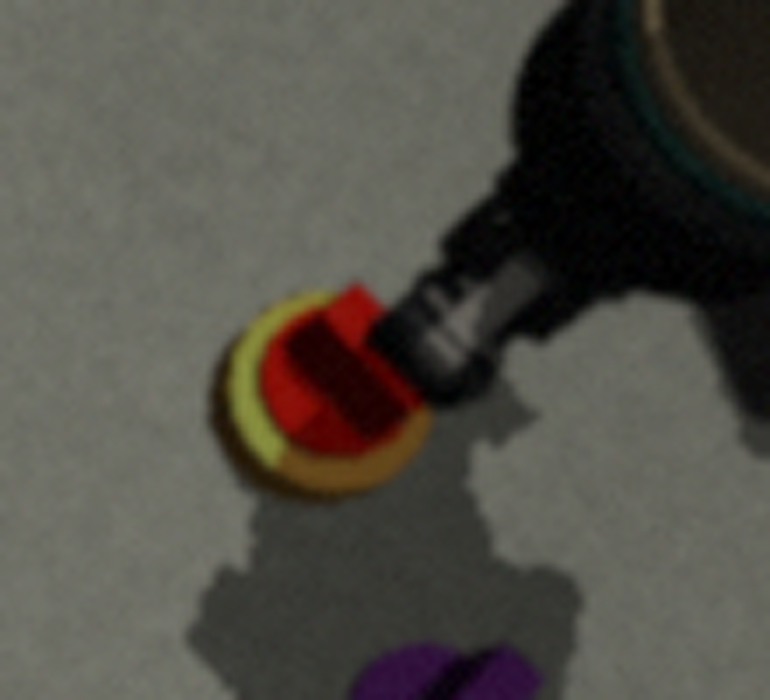

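>>> send_rows(
  plan=[
    {"delta_pos":[-1.6,5.4,-30],"dr":[0,0,-0.9],"hand":0.1},
    {"delta_pos":[-1.6,5.4,-60],"dr":[0,0,-0.9],"hand":0.1},
    {"delta_pos":[-1.6,5.4,-90],"dr":[0,0,-0.9],"hand":0.1},
    {"delta_pos":[-1.6,5.4,-110],"dr":[0,0,-0.9],"hand":0.1},
    {"delta_pos":[-1.6,5.4,-117],"dr":[0,0,-0.9],"hand":0.1},
    {"delta_pos":[-1.6,5.4,-117],"dr":[0,0,-0.9],"hand":0.1},
  ],
)

```text
time: 12.95
position: [0.5312, -0.3188, 0.0446]
eef_rot: [-1.571, 0.002, -0.898]
wrist_force: [0.2, 0.0, 0.2]
grip_width: 0.0469
```

>>> send_rows(
  plan=[
    {"delta_pos":[0,0,0],"dr":[0,0,0],"hand":-0.3},
    {"delta_pos":[0,0,0],"dr":[0,0,0],"hand":-1},
    {"delta_pos":[0,0,0],"dr":[0,0,0],"hand":-1},
    {"delta_pos":[0,0,0],"dr":[0,0,0],"hand":-1},
    {"delta_pos":[0,0,0],"dr":[0,0,0],"hand":-1},
  ],
  force=70,
)

```text
time: 13.58
position: [0.532, -0.3192, 0.0457]
eef_rot: [-1.57, 0.0, -0.898]
wrist_force: [-0.2, -0.1, 5.0]
grip_width: 0.0152
```

Run:
```python
from h import *
s=manip.state(); print(s['position']*1e3,np.degrees(s['eef_rot']),s['time'],s['wrist_force'])
snap('side','side7'); crop('side7',220,50,120,110,6,'c7')
```

```text
[ 532.01150964 -319.22571456   45.74294241] [-8.99729560e+01  4.89862615e-03 -5.14338396e+01] 13.575 [-0.21392718 -0.05141502  5.04249967]
```

View pics/c7.png

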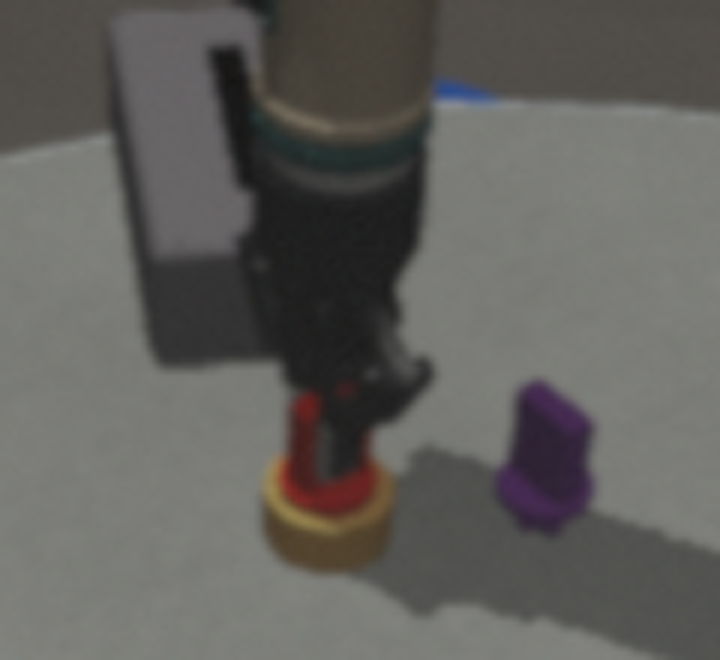

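>>> send_rows(
  plan=[
    {"delta_pos":[0,0,20],"dr":[0,0,0],"hand":-1},
    {"delta_pos":[0,0,45],"dr":[0,0,0],"hand":-1},
    {"delta_pos":[0,0,80],"dr":[0,0,0],"hand":-1},
    {"delta_pos":[0,0,115],"dr":[0,0,0],"hand":-1},
    {"delta_pos":[5,40,115],"dr":[0,0,0],"hand":-1},
    {"delta_pos":[10,80,115],"dr":[0,0,0],"hand":-1},
    {"delta_pos":[16,125,115],"dr":[0,0,0],"hand":-1},
    {"delta_pos":[22,170,115],"dr":[0,0,0],"hand":-1},
  ],
)

```text
time: 14.62
position: [0.5542, -0.148, 0.162]
eef_rot: [-1.569, -0.001, -0.898]
wrist_force: [0.6, 0.9, -0.5]
grip_width: 0.0149
```

>>> send_rows(
  plan=[
    {"delta_pos":[6,45,0],"dr":[0,0,0],"hand":-1},
    {"delta_pos":[12,90,0],"dr":[0,0,-0.5],"hand":-1},
    {"delta_pos":[18,135,0],"dr":[0,0,-1],"hand":-1},
    {"delta_pos":[24,180,0],"dr":[0,0,-1.5],"hand":-1},
    {"delta_pos":[30,225,0],"dr":[0,0,-2.2],"hand":-1},
    {"delta_pos":[34,260,0],"dr":[0,0,-2.2],"hand":-1},
    {"delta_pos":[34,268,0],"dr":[0,0,-2.2],"hand":-1},
    {"delta_pos":[34,268,0],"dr":[0,0,-2.2],"hand":-1},
  ],
)

```text
time: 15.62
position: [0.588, 0.1197, 0.1626]
eef_rot: [-1.57, -0.001, -0.936]
wrist_force: [0.4, -0.4, -0.3]
grip_width: 0.0155
```

Run:
```python
from h import *
s=manip.state(); print(s['position']*1e3,np.degrees(s['eef_rot']),s['time'],s['joints'].round(2),s['wrist_force'])
snap('side','side8'); snap('top','top8'); crop('side8',180,170,130,110,6,'c8'); crop('top8',110,130,130,110,6,'c8t')
```

```text
[588.0405903  119.73422035 162.5871628 ] [-8.99293047e+01 -7.55849293e-02 -5.36267793e+01] 15.625 [-0.27  0.64  0.04  1.73 -0.03  0.77 -1.16] [ 0.40285084 -0.40580344 -0.30188596]
```

View pics/c8.png

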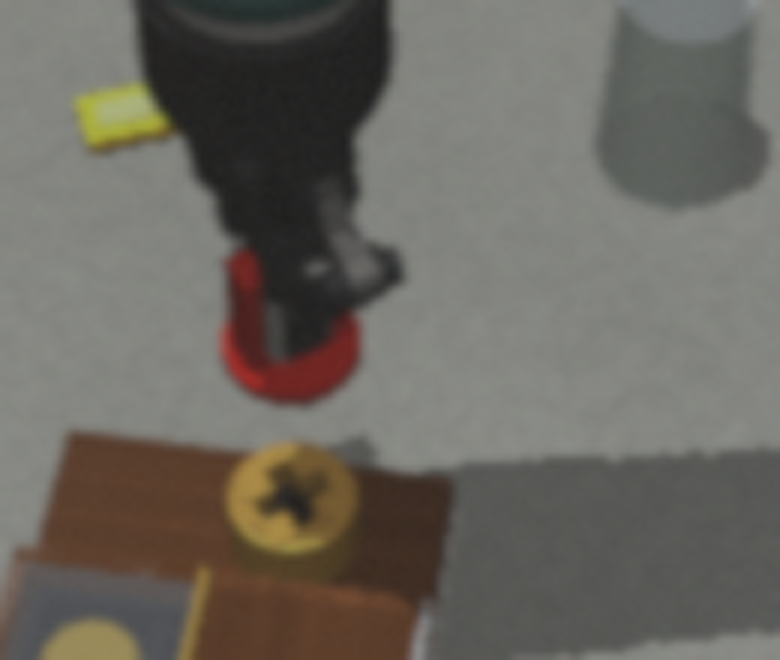

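View pics/c8t.png

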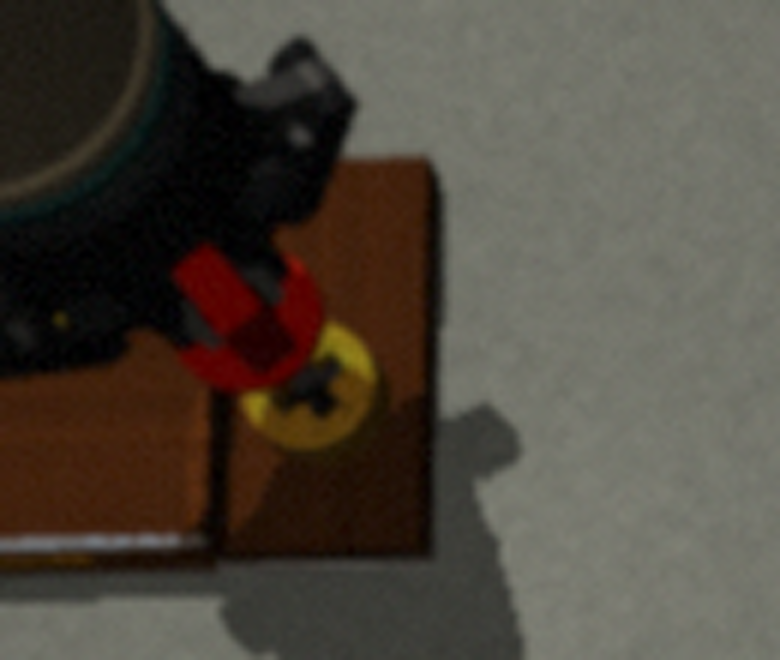

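```bash
cat > fl.py <<'E'
from h import *
from scipy.optimize import least_squares
from scipy.ndimage import map_coordinates
def flange(tag,c0,zb,a0,a1,off=(0,0)):
    d=load(tag); im=d['pixels'].astype(float); red=im[...,2]-0.5*im[...,0]-.5*im[...,1]
    red=cv2.GaussianBlur(red,(0,0),.5)
    u0=proj(d,c0); pts=[]
    for a in np.radians(np.arange(a0,a1+1,6)):
        r=np.arange(5,18,.1); x=u0[0]+r*np.cos(a); y=u0[1]+r*np.sin(a)
        p=map_coordinates(red,[y,x],order=1)
        hi=np.median(p[20:40]); lo=np.median(p[-15:]); th=(hi+lo)/2
        k=np.where((p[:-1]>th)&(p[1:]<=th))[0]
        if len(k): pts.append((x[k[-1]],y[k[-1]]))
    w=np.array([atz(d,*q,zb) for q in pts])[:,:2]*1e3
    f=lambda p: np.hypot(w[:,0]-p[0],w[:,1]-p[1])-p[2]
    r=least_squares(f,[*np.array(c0[:2])*1e3,24],loss='soft_l1'); r2=least_squares(lambda p:f([*p,24]),r.x[:2],loss='soft_l1')
    return len(pts),r.x.round(2),r2.x.round(2),np.abs(r2.fun).max().round(2)
E
python3 - <<'E'
from fl import *
c=np.array([.588,.1197,.147])
print(flange('side8',c,.147,10,170)); print(flange('top8',c,.147,0,130)); print(flange('top8',c,.150,0,130))
from fit import fit
for n in ('side8',): print(np.round(fit(load(n),np.array([.589,.1205,.058])),2))
for n in ('top4','side5','top4','top3','side3'): print(n,np.round(fit(load(n),np.array([.589,.1205,.058])),2))
E
```

```text
(27, array([586.28, 116.05,  23.5 ]), array([586.36, 115.45]), np.float64(1.15))
(20, array([583.31, 116.87,  20.91]), array([586.77, 118.03]), np.float64(5.22))
(20, array([582.43, 116.07,  20.82]), array([586.  , 117.26]), np.float64(5.21))
[586.36 119.49  33.08 146.24]
top4 [589.89 121.51  36.6   27.13]
side5 [588.43 119.82  36.17  37.49]
top4 [589.89 121.51  36.6   27.13]
top3 [589.94 121.52  36.61  27.03]
side3 [588.43 119.82  36.17  41.91]
```

```bash
sed -i "s/red=im\[...,2\]-0.5\*im\[...,0\]-.5\*im\[...,1\]/red=im[...,2]-im[...,1]/" fl.py
python3 - <<'E'
from fl import *
c=np.array([.588,.118,.147])
for a in ((10,170),(20,150),(40,140)): print(flange('side8',c,.147,*a))
for a in ((-20,130),(0,130),(0,90),(20,120)):print(flange('top8',c,.147,*a),flange('top8',c,.153,*a))
E
```

```text
(27, array([586.13, 116.21,  23.3 ]), array([586.24, 115.36]), np.float64(0.71))
(22, array([586.06, 116.19,  23.33]), array([586.21, 115.43]), np.float64(0.49))
(17, array([585.98, 115.  ,  24.41]), array([585.94, 115.43]), np.float64(0.52))
(26, array([585.6 , 118.05,  22.49]), array([587.09, 119.25]), np.float64(1.41)) (26, array([583.83, 116.45,  22.3 ]), array([585.51, 117.8 ]), np.float64(1.49))
(22, array([584.29, 117.5 ,  21.3 ]), array([587.18, 119.01]), np.float64(1.37)) (22, array([582.53, 115.9 ,  21.12]), array([585.6, 117.5]), np.float64(1.41))
(16, array([583.09, 115.98,  19.61]), array([586.32, 119.74]), np.float64(1.18)) (16, array([581.34, 114.39,  19.44]), array([584.68, 118.29]), np.float64(1.21))
(17, array([584.02, 117.23,  21.  ]), array([587.18, 118.47]), np.float64(1.42)) (17, array([582.27, 115.63,  20.82]), array([585.6 , 116.94]), np.float64(1.46))
```

>>> send_rows(
  plan=[
    {"delta_pos":[2.7,2.6,-20],"dr":[0,0,0],"hand":-1},
    {"delta_pos":[2.7,2.6,-40],"dr":[0,0,0],"hand":-1},
    {"delta_pos":[2.7,2.6,-55],"dr":[0,0,0],"hand":-1},
    {"delta_pos":[2.7,2.6,-59],"dr":[0,0,0],"hand":-1},
    {"delta_pos":[2.7,2.6,-59],"dr":[0,0,0],"hand":-1},
  ],
)

```text
time: 16.35
position: [0.5909, 0.1202, 0.103]
eef_rot: [-1.571, -0.002, -0.939]
wrist_force: [-0.3, 0.3, -0.4]
grip_width: 0.0149
```

Run:
```python
from fl import *
s=manip.state(); print(s['position']*1e3,np.degrees(s['eef_rot']),s['time'],s['wrist_force'])
snap('side','side9'); snap('top','top9'); crop('side9',195,210,80,60,10,'c9'); crop('top9',130,160,80,60,10,'c9t')
z=s['position'][2]-.0157
c=np.array([.589,.120,z])
for a in ((10,170),(20,150),(40,140)): print(flange('side9',c,z,*a))
for a in ((-20,130),(0,130),(20,120)):print(flange('top9',c,z,*a))
```

```text
[590.87055217 120.19142539 103.04587182] [-89.99448941  -0.10195979 -53.81056253] 16.35 [-0.28766082  0.27021086 -0.35815181]
(27, array([588.37, 119.02,  22.35]), array([588.7 , 117.08]), np.float64(1.25))
(22, array([587.62, 120.87,  20.62]), array([588.59, 117.11]), np.float64(1.14))
(17, array([587.52, 121.68,  19.88]), array([588.24, 117.24]), np.float64(1.16))
(26, array([588.65, 120.1 ,  22.23]), array([590.37, 121.38]), np.float64(1.43))
(22, array([588.21, 119.67,  21.71]), array([590.59, 120.87]), np.float64(1.23))
(17, array([588.56, 119.44,  21.93]), array([590.71, 120.23]), np.float64(0.83))
```

View pics/c9.png

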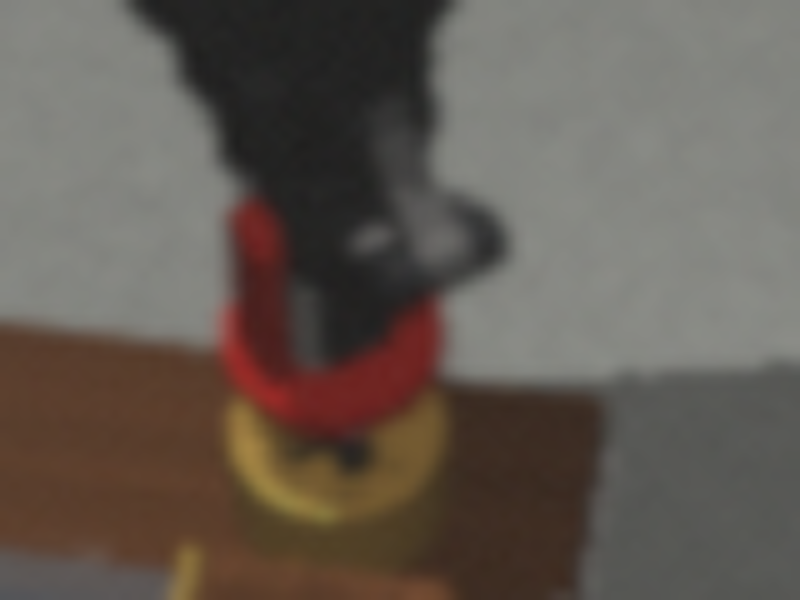

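View pics/c9t.png

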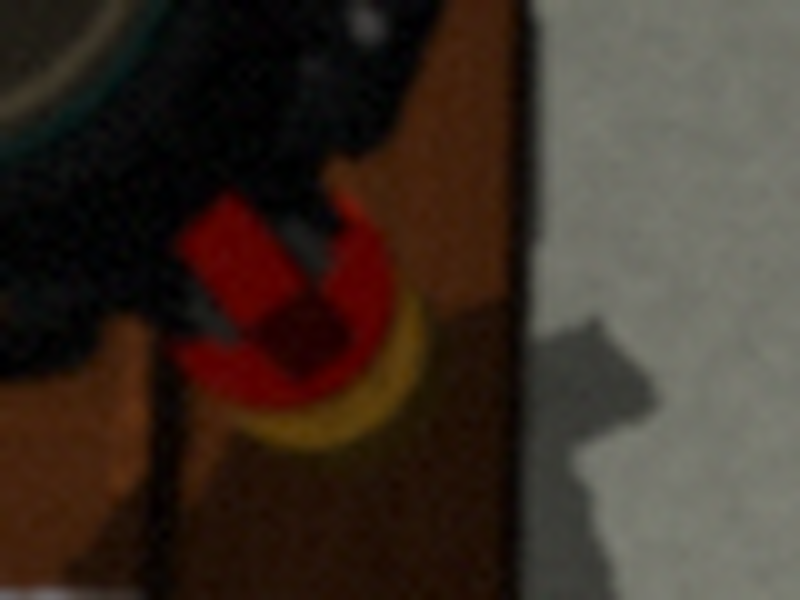

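>>> send_rows(
  plan=[
    {"delta_pos":[0,1.6,0],"dr":[0,0,0.2],"hand":-1},
    {"delta_pos":[0,1.6,-4],"dr":[0,0,0.2],"hand":-1},
    {"delta_pos":[0,1.6,-7],"dr":[0,0,0.2],"hand":-1},
    {"delta_pos":[0,1.6,-10],"dr":[0,0,0.2],"hand":-1},
    {"delta_pos":[0,1.6,-12],"dr":[0,0,0.2],"hand":-1},
    {"delta_pos":[0,1.6,-12],"dr":[0,0,0.2],"hand":-1},
  ],
)

```text
time: 17.2
position: [0.5913, 0.122, 0.0916]
eef_rot: [-1.57, -0.002, -0.935]
wrist_force: [0.7, -0.1, -1.1]
grip_width: 0.0151
```

>>> send_rows(
  plan=[
    {"delta_pos":[0,0,-2],"dr":[0,0,0],"hand":-1},
    {"delta_pos":[0,0,-4],"dr":[0,0,0],"hand":-1},
    {"delta_pos":[0,0,-6],"dr":[0,0,0],"hand":-1},
    {"delta_pos":[0,0,-6],"dr":[0,0,0],"hand":-1},
  ],
)

```text
time: 17.7
position: [0.5911, 0.122, 0.0854]
eef_rot: [-1.57, -0.002, -0.935]
wrist_force: [-0.2, -1.5, -0.3]
grip_width: 0.0153
```

In the socket with no resistance. Continuing against the spring.

>>> send_rows(
  plan=[
    {"delta_pos":[0,0,-2],"dr":[0,0,0],"hand":-1},
    {"delta_pos":[0,0,-4],"dr":[0,0,0],"hand":-1},
    {"delta_pos":[0,0,-6],"dr":[0,0,0],"hand":-1},
    {"delta_pos":[0,0,-6],"dr":[0,0,0],"hand":-1},
  ],
  force=90,
)

```text
time: 18.2
position: [0.5914, 0.122, 0.0797]
eef_rot: [-1.569, -0.002, -0.935]
wrist_force: [-0.2, 0.3, 5.8]
grip_width: 0.0151
```

>>> send_rows(
  plan=[
    {"delta_pos":[0,0,-2],"dr":[0,0,0],"hand":-1},
    {"delta_pos":[0,0,-4],"dr":[0,0,0],"hand":-1},
    {"delta_pos":[0,0,-6],"dr":[0,0,0],"hand":-1},
    {"delta_pos":[0,0,-6],"dr":[0,0,0],"hand":-1},
  ],
)

```text
time: 18.7
position: [0.5914, 0.122, 0.0742]
eef_rot: [-1.569, -0.002, -0.935]
wrist_force: [-2.3, -0.0, 8.2]
grip_width: 0.0149
```

>>> send_rows(
  plan=[
    {"delta_pos":[0,0,-1],"dr":[0,0,0],"hand":-1},
    {"delta_pos":[0,0,-2],"dr":[0,0,0],"hand":-1},
    {"delta_pos":[0,0,-2],"dr":[0,0,0],"hand":-1},
    {"delta_pos":[0,0,-2],"dr":[0,0,0],"hand":-1},
  ],
)

```text
time: 19.2
position: [0.5915, 0.1221, 0.0737]
eef_rot: [-1.569, -0.002, -0.936]
wrist_force: [-2.8, -0.8, 13.8]
grip_width: 0.0152
```

>>> send_rows(
  plan=[
    {"delta_pos":[0,0,-2],"dr":[0,0,0],"hand":-1},
    {"delta_pos":[0,0,-3],"dr":[0,0,0],"hand":-1},
    {"delta_pos":[0,0,-3],"dr":[0,0,0],"hand":-1},
    {"delta_pos":[0,0,-3],"dr":[0,0,0],"hand":-1},
  ],
)

```text
time: 19.7
position: [0.5916, 0.1221, 0.0736]
eef_rot: [-1.568, -0.003, -0.936]
wrist_force: [-5.7, -1.5, 24.4]
grip_width: 0.0148
```

Run:
```python
from h import *
s=manip.state(); print(s['position']*1e3,np.degrees(s['eef_rot']),s['time'],s['wrist_force'],s['wrist_torque'])
snap('side','side10'); snap('top','top10'); crop('side10',195,210,80,60,10,'c10'); crop('top10',130,160,80,60,10,'c10t')
cv2.imwrite('pics/side10b.png',cv2.resize(cv2.imread('pics/side10.png'),(800,600)))
```

```text
[591.56236337 122.08164638  73.60297016] [-89.8453111   -0.14529329 -53.61472239] 19.7 [-5.73700745 -1.45178224 24.42074703] [-0.19697709  1.50989982 -0.00229973]
```

View pics/c10.png

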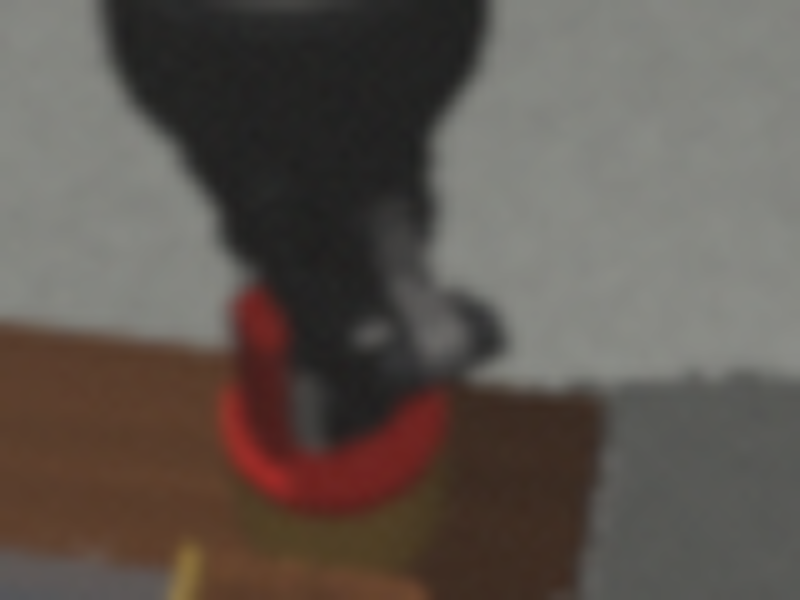

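View pics/side10b.png

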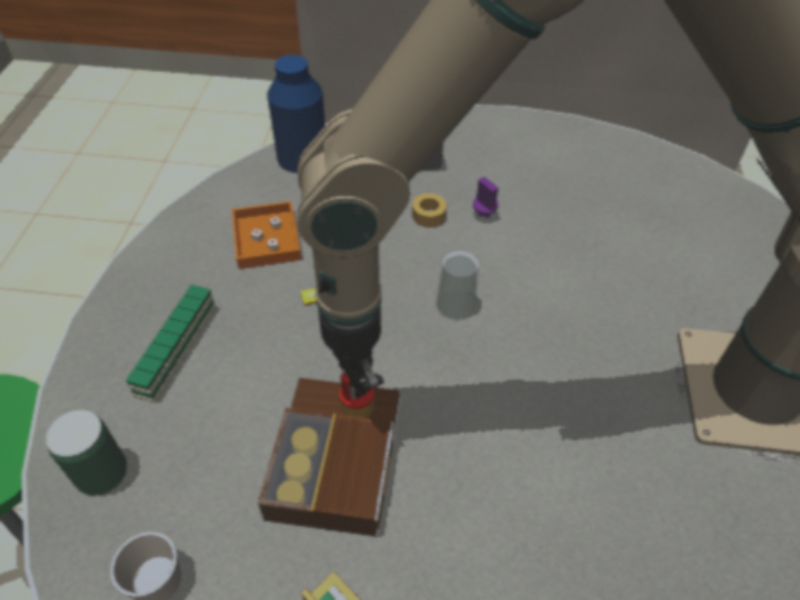

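View pics/c10t.png

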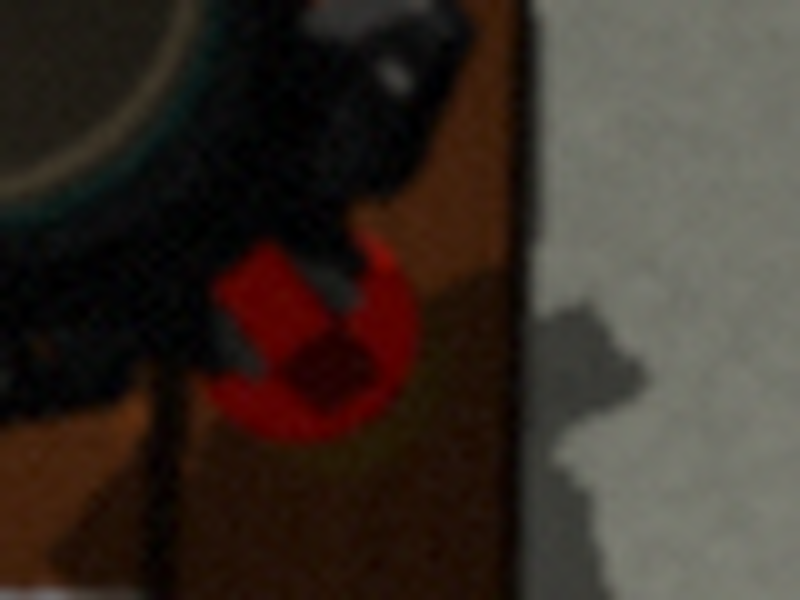

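Run:
```python
from h import *
s=manip.state(); print(s['position'][2]*1e3,s['time'],s['wrist_force'],s['grip_width'])
if 12<s['wrist_force'][2]<35 and abs(s['position'][2]-.0736)<.0006: print(manip.job_done())
```

```text
73.60014144114515 19.8 [-6.17166765 -2.03139803 24.35994598] 0.014918136217246605
the job is handed in; nothing more can be done
None
```

The job is done and handed in at 19.8 s. The yellow chip is in the shut tray, and the red key is fully home in the lock and still held pressed down.

- **Chip and tray:** I picked the right-hand of the two yellow chips. A picture showed it lying flat in the tray after release. I pushed the tray until it stopped moving, at 7.8 N against about 1.5 N of sliding friction. The next pictures showed it shut.
- **Key and lock:** I lifted the red key from the bamboo stand and turned it about 2° to match the socket, which both cameras put at about 36.4°. The stem went in without resistance, then met the spring: 5.8 N partway down, 8.2 N near home, then a hard stop.
- **Last checks:** The tool stopped at 73.6 mm against the 73.7 mm I had worked out for home. It held there with a steady 24 N push and the key still gripped at 15 mm. The pictures show the flange covering the hub top. In the side view, the tumbler, purple key, stand and other bystanders look unmoved; the arm partly hid the other yellow chip.
- **Disagreement:** Above the lock, the two cameras differed by 1–2 mm on where the key was. I used a compromise between them, and the key went in cleanly.

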